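# Clamp the staking block in the quick-set work holder

## Robot

A 6-joint arm with a two-finger parallel gripper is mounted at the origin on a cart in front of the work surface, level with it; the furniture and walls round the work are solid. World frame = base frame: x ahead of the robot, y to its left, z up, the work surface at z = 0. Lengths are in m, angles in rad, forces in N, time in s.
With the tool pointing down it reaches from about 0.3 to 0.95 m from the base axis. Payload 3.1 kg.
Tool frame: the origin (TCP) lies midway between the tips of the shut fingers; the grasp point (between the pads) lies 19 mm behind it (manip.pinch_z is the distance from the TCP to the grasp point, in m); z points along the fingers, y is the line along which they close (so a half turn about z gives the same grasp; the last joint's range is limited). The gripper opens to 85 mm and grips with 20 to 120 N. Pads are 22 mm wide; open, the fingers measure 114 mm over their backs; the gripper's body (76 mm by 85 mm) begins 54 mm behind the grasp point. The pads swing forward as they close: fully open they stand 13 mm farther back than shut.
Start: joints at [1.109, 0.308, 1.634, -0, 1.2, -0.07], TCP at [0.239, 0.578, 0.231] pointing down, gripper open.
Joint ranges: [-3.06, 3.06], [-0.79, 1.96], [0.05, 2.63], [-1.19, 4.34], [0.05, 2.64], [-2.94, 2.94]. Speed limits (rad/s): [2.79, 2.79, 3.14, 3.14, 3.14, 3.14].

## Interface

Orientations are given as a 3x3 rotation matrix whose columns are the frame's x, y, z axes.
In Python, from cell import monitor, eyes, manip, look_for, regions_of, pinpoint gives the robot as it stands. The module is installed in compiled form; this text tells all that it offers.
- The arm moves only by the shell command python3 -m jog 'ROWS' [OPENING] [FORCE]. ROWS is a JSON list of rows, 1 to 8 of them, each of 6 numbers: dx, dy, dz in m, then a rotation vector rx, ry, rz in rad; each row is the pose to reach, as a shift and turn from the pose commanded when the command began, along the tool's axes at that moment; what a row does not reach only later rows make up. A row lasts 1/12 s, in which the tool goes at most 0.0417 m and 0.125 rad, less where a joint would pass 70% of its speed; a pose out of reach is approached as far as the arm can. OPENING is the opening from 0.0 (shut) to 1.0 (fully open), set as the command begins (- or left out keeps the last). The fingers move at their own pace and stop on an object; FORCE is the grip in N (left out, the last holds). Time passes only in rows, so rows that do not move let the fingers close. It prints the time, the measured TCP pose, the force, the opening and the grip force at its end.
- monitor.read_state(): the state, without advancing time (a new reading comes with each control period).
- eyes.snapshot(name): name is "scene" or "top" or "wrist"; returns (picture, depth): 400x640x3 uint8, red, green, blue; 400x640 float32, m along the optical axis (not along the pixel's ray), 0 where there is no reading.
- eyes.camera_info(name): a dict with "camera_matrix" (3x3 intrinsics, pixels), "xyz" and "attitude" of the camera in the world; the wrist camera has in their place "mount" (4x4, takes a point from camera to tool coordinates, whose origin is the TCP and whose axes are the flange's). Camera axes: x right, y down, z forward; pixel columns grow to the right and rows downward; lengths in m; the calibration is good to about 2 mm. The wrist camera is an equidistant fisheye: a pixel r from the principal point sees the ray r / f radians off the axis. A picture is of the moment at which its call begins: read the wrist's pose just before it. camera_info takes no time and is no camera call.
- manip.hand_in(): hands the job in; it is judged then, once.
Trained networks look in the newest picture that a camera, given by its name, has taken for a name from the list of things; names that differ only in an ending like _2 or _b are one class to them, and where a whole thing is asked for, a point or a joint stands for the part that bears it (a point fixed in the world has none). Each returns a list of dicts, best first, with "score" (0 to 1); they miss things now and then, are a little off and sometimes report something else, mostly with a low value. They report only what shows in the picture. A call takes as long as a camera call. They do not tell look-alikes from the thing itself.
- look_for(camera, thing): "extent" ([left, top, right, bottom] in pixels, round what is visible of it).
- regions_of(camera, thing): "mask" (400x640 bool, what is visible of it) and "extent" ([left, top, right, bottom] in pixels, round what is visible of it).
- pinpoint(camera, thing): "centre" ([row, column] in pixels: a listed point, or the origin of a listed thing).
The state is a dict: "time_s": time; "q": joint angles; "dq": joint speeds; "joint_torque": joint torques, N m; "ee_pos": TCP position; "ee_rot": TCP orientation; "ft_force": force on the tool from outside, world axes, zero at the start; "torque": the same for the moment, N m; "gripper_width": opening from 0.0 (shut) to 1.0 (fully open); "grip_force": force on a finger pad.
Only numpy, scipy, OpenCV 4.12 (cv2) and the standard library are available. Lean on these libraries where they do the work, as an engineer would, in place of code of your own. Each camera call takes 0.05 s, during which the arm holds its last target. There are 200 camera calls.

## Task

Set up the brass staking block for work: lay it flat on the work holder's rail between the two jaws and let go of it. Then squeeze the sliding jaw's red release lever and keep it squeezed while you slide that jaw along, pushing the block home into the vee jaw and the sprung pad about three quarters of its travel in, never onto its stop. Let the lever go so that its pawl drops into a notch and the block stays clamped under spring pressure, and leave the other things on the desk where they are.

Things in the scene. Friction and masses are not known exactly. Their poses are not given: they have to be found in the camera images.
- work_holder: Quick-set work holder, bolted down: grey base plate 116 x 290 x 12 mm with a polished steel rail along its middle (40 mm wide, top 24 mm above the desk). Origin: centre of the underside; x points away from the red lever's side, y along the rail from the sliding jaw towards the vee jaw, z up.
- rail_bed (a point): Point on top of the rail between the jaws, 20 mm from the holder's origin along y. Ahead of it stands the vee jaw (90 degree vee open to -y, 54 mm wide, top z = 44 mm). Users clamp that anywhere: its arm tips lie 38 to 80 mm ahead of this point, not measured, so the block finds it by touch; the seated block's centre lies 30 to 72 mm ahead of this point.
- rack_mid (a point): Middle of the toothed steel rack on the lever's side: 32 square teeth, tops 24 mm above the desk, pitch 5 mm, notches 3 mm wide and 6 mm deep, rack 13 mm wide and 178 mm long along the holder's y.
- jaw (a joint): Position in m of the blue sliding jaw along the rail, 0 (far from the vee jaw) to 0.135, growing towards the vee jaw (+y of the holder). It is greased (1 to 2 N of friction plus 1.1 N per 10 mm/s) and slides only while the release lever keeps its pawl out of the rack. Its body is 62 x 50 mm, top 46 mm above the desk.
- release_lever (a joint): Angle in rad of the sprung release lever. 0: plate leaning out, pawl fully down in a notch; squeezed towards the fixed post it grows to its stop at 0.27; above 0.20 the pawl is clear of the rack. About 0.19 untouched: pawl on top of a tooth, jaw not locked (may be so at the start). 3 N on the plate starts it, 7 N holds it in; squeezing harder does no harm.
- spring_pad (a joint): Travel in m by which the sprung pad is pressed into the sliding jaw: 0 free, 0.012 on its stop. The spring gives 2 N at 0 and 0.8 N more per mm (6 N at 5 mm, 10 N at 10 mm). Once the lever is let go it pushes the jaw back by 0 to 5 mm until the pawl drops into a notch, so the pad comes out by as much.
- jaw_grip (a point): Point between the sliding jaw's two upright grips, 78 mm above the desk. Take them from above, closing along the holder's x: outer face of the fixed dark post (30 mm wide, z = 52 to 94 mm) 24 mm towards +x; outer face of the red lever plate (30 mm wide, z = 58 to 97 mm) about 30 mm towards -x at rest, 21 mm when squeezed. Nothing else stands as high.
- pad_face (a point): Centre of the sprung pad's flat front face (36 mm wide, z = 26 to 46 mm), looking along +y of the holder. Free, it is 43 mm ahead of jaw_grip along the holder's y.
- staking_block: Round brass staking block with small holes in its top, 42 mm across, 20 mm high, about 0.16 kg, loose on the desk. Origin: centre of its underside; z up. Pinch it at the rim from above.
- loupe: Black eye loupe, 34 mm across, 32 mm high, loose. Leave alone. Origin: centre of the underside.
- dust_blower: Black rubber dust blower, 52 mm across, 100 mm high, loose. Leave alone.
- pot_red: Small white jar with red lid, 29 x 26 mm high, loose. Leave alone.
- pot_blue: Small white jar with blue lid, 29 x 26 mm high, loose. Leave alone.
- tweezers: Brass-coloured tweezers lying on the desk, 118 mm long along their y, loose. Leave alone.
- screwdriver_red: Thin watchmaker's screwdriver with red end, 101 mm long along its y, loose. Leave alone.
- screwdriver_blue: Thin watchmaker's screwdriver with blue end, 101 mm long along its y, loose. Leave alone.
Things that resemble listed ones, but are neither listed nor needed, are in the scene too. What is shaped like the staking_block but purple is not meant.

How it is judged:
By the outcome, as a careful person would: the job done as asked, in the order asked, and still so for the second after the job is handed in, with the robot touching nothing.
It also fails if it takes over 64 s, if anything falls off the work surface, if the arm or the gripper's body presses on something with over 40 N, if the wrist force passes 120 N, or if a joint passes its speed limit or range.

## Working session

There is one attempt and no reset: what is moved stays moved. The work goes in short steps, Python scripts to look and compute and a shell command to move; the robot and the scene stay as the last step left them, time stands still between calls to the robot, and variables do not carry over. Pictures are saved under pics/ and viewed, at most 10 in all, crops included, and the job is handed in when it is done.

```bash
mkdir -p pics; cat > h.py <<'E'
import numpy as np, cv2
from cell import monitor, eyes, manip, look_for, regions_of, pinpoint
def cam(n):
    i=eyes.camera_info(n); K=np.array(i["camera_matrix"])
    if n=="wrist":
        s=monitor.read_state(); M=np.array(i["mount"]); R=np.array(s["ee_rot"]); p=np.array(s["ee_pos"])
        return K,R@M[:3,:3],R@M[:3,3]+p
    A=np.array(i["attitude"]); return K,A,np.array(i["xyz"])
def ray(n,c,rc):
    K,A,o=c; u=(rc[1]-K[0,2])/K[0,0]; v=(rc[0]-K[1,2])/K[1,1]
    if n=="wrist":
        r=np.hypot(u,v); d=np.array([u/r*np.sin(r),v/r*np.sin(r),np.cos(r)]) if r>0 else np.array([0,0,1.])
    else: d=np.array([u,v,1.])
    return o,A@d/np.linalg.norm(d)
def atz(n,c,rc,z):
    o,d=ray(n,c,rc); return o+d*(z-o[2])/d[2]
def proj(n,c,P):
    K,A,o=c; q=A.T@(np.array(P)-o)
    if n=="wrist":
        th=np.arctan2(np.hypot(q[0],q[1]),q[2]); h=np.hypot(q[0],q[1]); return K[1,2]+K[1,1]*th*q[1]/h, K[0,2]+K[0,0]*th*q[0]/h
    return K[1,2]+K[1,1]*q[1]/q[2],K[0,2]+K[0,0]*q[0]/q[2]
def tri(rays):
    A=sum(np.eye(3)-np.outer(d,d) for o,d in rays); b=sum((np.eye(3)-np.outer(d,d))@o for o,d in rays); return np.linalg.solve(A,b)
def save(name,img): cv2.imwrite("pics/"+name,cv2.cvtColor(img,cv2.COLOR_RGB2BGR))
E
python3 - <<'E'
from h import *
s=monitor.read_state(); print(s["time_s"],np.round(s["ee_pos"],4),np.round(s["ee_rot"],3).tolist(),s["ft_force"])
for n in("scene","top","wrist"):
    c=cam(n); im,d=eyes.snapshot(n); save(n+"0.png",im); print(n,np.round(c[2],3),np.round(c[1],2).tolist())
    for t in("rail_bed","rack_mid","jaw_grip","pad_face","work_holder","staking_block"):
        for r in pinpoint(n,t)[:3]:
            print(n,t,round(r["score"],2),np.round(r["centre"],1), [np.round(atz(n,c,r["centre"],z),3)[:2].tolist() for z in (0,.024,.078)])
E
```

```text
0.0 [0.2383 0.5769 0.23  ] [[-0.924, 0.382, -0.001], [0.382, 0.924, -0.002], [0.0, -0.002, -1.0]] [-0.02103459  0.05541373  0.91682118]
scene [-0.221  0.448  0.465] [[-0.54, -0.33, 0.78], [-0.84, 0.2, -0.5], [0.01, -0.92, -0.38]]
scene rail_bed 0.64 [231.2 280.7] [[0.609, 0.031], [0.566, 0.053], [0.47, 0.101]]
scene rack_mid 0.68 [235.3 302.2] [[0.559, -0.005], [0.519, 0.018], [0.429, 0.071]]
scene jaw_grip 0.75 [207.9 316.9] [[0.691, -0.134], [0.644, -0.104], [0.539, -0.036]]
scene jaw_grip 0.52 [207.4 288.4] [[0.739, -0.062], [0.689, -0.036], [0.578, 0.023]]
scene pad_face 0.65 [222.8 302.5] [[0.624, -0.044], [0.58, -0.019], [0.482, 0.039]]
scene pad_face 0.44 [268.8 360. ] [[0.354, -0.033], [0.324, -0.008], [0.258, 0.048]]
scene work_holder 0.93 [239.  290.4] [[0.557, 0.031], [0.517, 0.052], [0.427, 0.101]]
scene staking_block 0.63 [219.9 423.8] [[0.463, -0.347], [0.427, -0.306], [0.348, -0.214]]
scene staking_block 0.47 [213.9 386.4] [[0.549, -0.284], [0.509, -0.246], [0.42, -0.161]]
scene staking_block 0.47 [230.2 424.1] [[0.416, -0.299], [0.383, -0.26], [0.309, -0.174]]
top [ 0
[... 420 characters left out ...]
ork_holder 0.58 [208.  291.9] [[0.561, 0.041], [0.556, 0.039], [0.545, 0.036]]
top staking_block 0.73 [205.4 412. ] [[0.553, -0.297], [0.548, -0.291], [0.537, -0.278]]
top staking_block 0.59 [258.6 409.1] [[0.405, -0.275], [0.403, -0.269], [0.399, -0.258]]
wrist [0.164 0.608 0.374] [[0.38, 0.88, 0.29], [0.92, -0.36, -0.12], [0.0, 0.32, -0.95]]
wrist work_holder 0.81 [392.7 153.6] [[0.565, 0.03], [0.539, 0.067], [0.481, 0.151]]
wrist staking_block 0.73 [355.2  52.2] [[0.412, -0.272], [0.396, -0.215], [0.36, -0.088]]
wrist staking_block 0.67 [370.2  52.8] [[0.466, -0.353], [0.446, -0.291], [0.403, -0.152]]
wrist staking_block 0.36 [389.1  79.5] [[0.544, -0.29], [0.52, -0.233], [0.465, -0.103]]
```

```bash
python3 -c "
import cv2,numpy as np
a=[cv2.imread(f'pics/{n}0.png') for n in('top','scene')]
cv2.imwrite('pics/both.png',cv2.resize(np.vstack(a),(480,600)))
cv2.imwrite('pics/t.png',a[0])"
```

```text
(no output)
```

View pics/t.png

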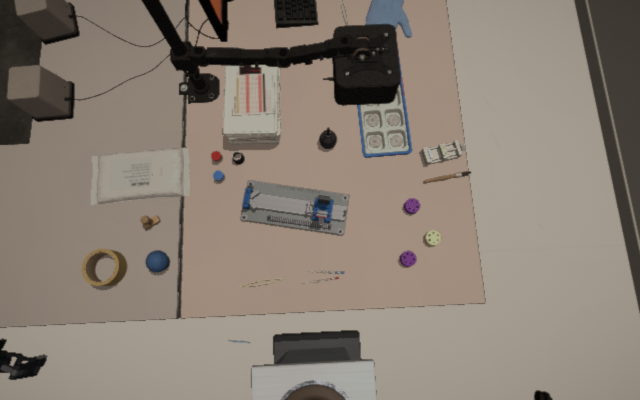

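View pics/scene0.png

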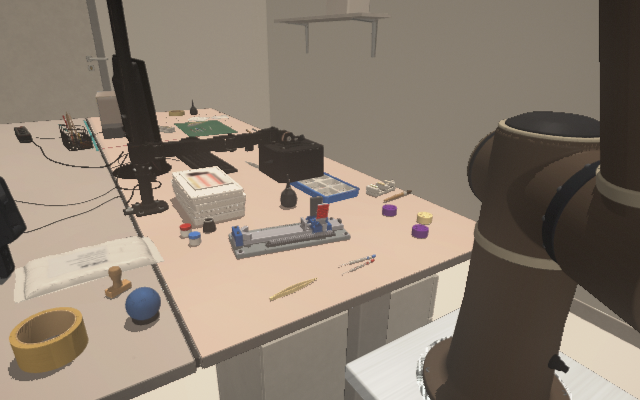

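The top picture shows the brass block at (row 238, col 433), with purple look-alikes at (205,412) and (258,409). The holder is at about (207,295), with its sliding jaw at col 325 and its vee at col 250. I'll fly to a point between block and holder and measure with the wrist camera.

```bash
cat >> h.py <<'E'
def go(x,y,z,yaw):
    """print the delta in tool axes to TCP (x,y,z), tool pointing down, tool y at angle yaw (deg) in the world"""
    from scipy.spatial.transform import Rotation as Ro
    s=monitor.read_state(); R=np.array(s["ee_rot"]); a=np.radians(yaw)
    Y=np.array([np.cos(a),np.sin(a),0]); Z=np.array([0,0,-1.]); T=np.c_[np.cross(Y,Z),Y,Z]
    print("delta",np.round(R.T@(np.array([x,y,z])-s["ee_pos"]),4),np.round(Ro.from_matrix(R.T@T).as_rotvec(),4),"t",round(s["time_s"],2))
E
R='[-0.5,-0.53,-0.07,0,0,1.32]'; python3 -m jog '[[-0.5,-0.53,-0.07,0,0,1.32],[-0.5,-0.53,-0.07,0,0,1.32],[-0.5,-0.53,-0.07,0,0,1.32],[-0.5,-0.53,-0.07,0,0,1.32],[-0.5,-0.53,-0.07,0,0,1.32],[-0.5,-0.53,-0.07,0,0,1.32],[-0.5,-0.53,-0.07,0,0,1.32],[-0.5,-0.53,-0.07,0,0,1.32]]'; python3 -c "
from h import *
go(.5,-.1,.3,-8)"
```

```text
time_s: 1.72
ee_pos: [0.3572, 0.2659, 0.2636]
ee_rot: [[-0.173, 0.985, 0.001], [0.985, 0.173, 0.0], [0.0, 0.001, -1.0]]
ft_force: [0.6, -0.5, 0.4]
gripper_width: 0.997
grip_force: 0.0
delta [-0.385   0.0775 -0.0364] [ 0.001  -0.0004  0.3131] t 1.72
```

```bash
python3 -m jog '[[-0.04,0.008,-0.004,0,0,0.1],[-0.08,0.016,-0.008,0,0,0.2],[-0.12,0.024,-0.012,0,0,0.31],[-0.16,0.032,-0.016,0,0,0.31],[-0.2,0.04,-0.02,0,0,0.31],[-0.24,0.048,-0.024,0,0,0.31],[-0.28,0.056,-0.028,0,0,0.31],[-0.28,0.056,-0.03,0,0,0.31]]'; cat > m.py <<'E'
import sys
from h import *
n="wrist"; c=cam(n); im,d=eyes.snapshot(n); save(sys.argv[1],im)
for t in sys.argv[2:]:
    for r in pinpoint(n,t)[:3]:
        print(t,round(r["score"],2),np.round(r["centre"],1), [np.round(atz(n,c,r["centre"],z),4)[:2].tolist() for z in (0,.024,.036,.078)],"depth pt",end=" ")
        k=tuple(int(v) for v in r["centre"]); o,dd=ray(n,c,r["centre"]); fw=dd@c[1][:,2]
        print(np.round(o+dd*d[k]/fw,4))
E
python3 m.py w1.png rail_bed rack_mid jaw_grip pad_face work_holder staking_block; python3 -c "
from h import *
go(.55,-.1,.3,-8)"
```

```text
time_s: 2.38
ee_pos: [0.4646, -0.0044, 0.2943]
ee_rot: [[0.138, 0.99, 0.004], [0.99, -0.138, -0.004], [-0.004, 0.004, -1.0]]
ft_force: [0.5, -0.0, 0.0]
gripper_width: 0.998
grip_force: 0.0
rail_bed 0.96 [109.8 390.4] [[0.5736, 0.0491], [0.5681, 0.0505], [0.5654, 0.0513], [0.556, 0.0539]] depth pt [0.5679 0.0506 0.0252]
rail_bed 0.61 [ 75.1 233. ] [[0.3603, 0.1304], [0.3667, 0.1275], [0.3698, 0.126], [0.3809, 0.1208]] depth pt [ 3.603e-01  1.304e-01 -2.000e-04]
rack_mid 0.79 [133.7 361.5] [[0.5282, 0.0194], [0.5253, 0.0226], [0.5239, 0.0241], [0.5188, 0.0296]] depth pt [0.5258 0.022  0.0199]
jaw_grip 0.22 [149.7 386.5] [[0.5621, -0.0079], [0.5573, -0.0033], [0.555, -0.001], [0.5466, 0.0071]] depth pt [ 0.5572 -0.0031  0.0249]
pad_face 0.7 [150.8 391.6] [[0.5696, -0.0104], [0.5644, -0.0057], [0.5618, -0.0033], [0.5527, 0.0051]] depth pt [ 0.5643 -0.0056  0.0244]
work_holder 0.68 [125.4 383. ] [[0.5604, 0.0278], [0.5557, 0.0305], [0.5534, 0.0318], [0.5452, 0.0365]] depth pt [0.5558 0.0305 0.0239]
staking_block 0.91 [306.8 388.3] [[0.5504, -0.2892], [0.5463, -0.2691], [0.5442, -0.2591], [0.537, -0.2239]] depth pt [ 0.548  -0.2773  0.0142]
staking_block 0.81 [311.4 305.9] [[0.4027, -0.2753], [0.4067, -0.2559], [0.4087, -0.2463], [0.4156, -0.2125]] depth pt [ 0.4059 -0.2597  0.0193]
staking_block 0.74 [334.6 340.9] [[0.4587, -0.3425], [0.4596, -0.3195], [0.46, -0.308], [0.4616, -0.2677]] depth pt [ 0.4594 -0.3227  0.0207]
delta [-0.0912  0.1012 -0.0073] [-0.0007 -0.0002  0.011 ] t 2.73
```

View pics/w1.png

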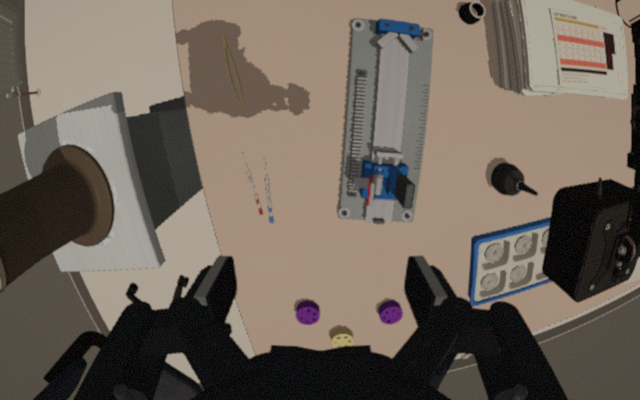

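The wrist view shows the brass block at (338,342), the purple pair at (312,307) and (312,390), and the holder along cols 345–432. The red lever is on the robot's side at (190,370), the dark post at (190,405), the vee jaw near (40,398), and the rail is clear.

```bash
cat > hold.py <<'E'
from h import *
def cloud(n,c,d):
    K=c[0]; v,u=np.mgrid[0:400,0:640]; a=(u-K[0,2])/K[0,0]; b=(v-K[1,2])/K[1,1]
    r=np.hypot(a,b)+1e-9; D=np.stack([a/r*np.tan(r),b/r*np.tan(r),np.ones_like(r)],-1)
    return c[2]+(D*d[...,None])@c[1].T
if __name__=="__main__":
    n="wrist"; c=cam(n); im,d=eyes.snapshot(n); P=cloud(n,c,d); np.save("P.npy",P); np.save("im.npy",im)
    m=regions_of(n,"work_holder"); print([(round(x["score"],2),x["extent"]) for x in m[:3]])
    M=(m[0]["mask"])&(d>0); Q=P[M]
    for lo,hi in((.007,.017),(.019,.028),(.035,.05),(.055,.11)):
        q=Q[(Q[:,2]>lo)&(Q[:,2]<hi)]; 
        if len(q)>5: print(lo,hi,len(q),cv2.minAreaRect((q[:,:2]*1000).astype(np.float32)),q[:,2].mean())
    q=Q[Q[:,2]>.006]; print("all",cv2.minAreaRect((q[:,:2]*1000).astype(np.float32)))
    B=(im[...,0]>150)&(im[...,1]>130)&(im[...,2]<150)&(np.abs(P[...,0]-.46)<.05)&(np.abs(P[...,1]+.34)<.05)&(P[...,2]>.008)
    q=P[B]; print("block",len(q),q.min(0),q.max(0),np.median(q,0))
E
python3 hold.py; python3 -c "
from h import *
go(.459,-.30,.15,-8)"
```

```text
[(0.71, [342.3, 25.3, 436.1, 229.8])]
0.007 0.017 7290 ((563.4740600585938, 31.399551391601562), (287.88067626953125, 116.58902740478516), 78.6406021118164) 0.012039519034529156
0.019 0.028 4492 ((552.43896484375, 22.5550537109375), (261.79229736328125, 77.96158599853516), 78.76131439208984) 0.023747522266940355
0.035 0.05 1258 ((567.3543090820312, 32.35862731933594), (215.8191680908203, 74.47871398925781), 70.3888168334961) 0.04299734314504428
0.055 0.11 671 ((544.42919921875, -42.98310089111328), (32.624290466308594, 56.814876556396484), 76.51825714111328) 0.08520545790535225
all ((563.4485473632812, 31.404678344726562), (287.88067626953125, 116.64107513427734), 78.6406021118164)
block 116 [ 0.43887652 -0.34248627  0.01672644] [ 0.47824299 -0.32211208  0.02115342] [ 0.45880669 -0.33466133  0.01966624]
delta [-0.3012  0.0365  0.1429] [-0.0004 -0.0001  0.011 ] t 2.83
```

Holder: centre (0.5635, 0.0314), tool yaw −11.4°, and the plate size agrees with the text. Next I go above the block and look again.

```bash
python3 -m jog '[[-0.04,0.004,0.015,0,0,0.06],[-0.08,0.008,0.03,0,0,0.06],[-0.12,0.012,0.045,0,0,0.06],[-0.16,0.016,0.06,0,0,0.06],[-0.2,0.02,0.075,0,0,0.06],[-0.24,0.024,0.09,0,0,0.06],[-0.28,0.03,0.105,0,0,0.06],[-0.31,0.04,0.12,0,0,0.06]]'; python3 -m jog '[[-0.015,0,0.02,0,0,0],[-0.025,0,0.03,0,0,0],[-0.025,0,0.03,0,0,0]]'; python3 hold.py | grep block;  python3 m.py w2.png staking_block; python3 -c "
from h import *
go(.459,-.343,.10,-11.4)"
```

```text
time_s: 3.5
ee_pos: [0.4606, -0.3099, 0.1738]
ee_rot: [[0.189, 0.982, 0.0], [0.982, -0.189, -0.001], [-0.0, 0.0, -1.0]]
ft_force: [0.7, -0.5, -0.5]
gripper_width: 1.003
grip_force: 0.0
time_s: 3.75
ee_pos: [0.454, -0.3326, 0.141]
ee_rot: [[0.191, 0.982, -0.005], [0.982, -0.191, 0.004], [0.003, -0.005, -1.0]]
ft_force: [-0.8, 1.1, -0.9]
gripper_width: 0.996
grip_force: 0.0
staking_block 0.86 [130.8 411.7] [[0.551, -0.2948], [0.5444, -0.2912], [0.541, -0.2895], [0.5293, -0.2833]] depth pt [ 0.5455 -0.2919  0.0198]
staking_block 0.72 [195.7 325.2] [[0.4584, -0.3429], [0.4595, -0.3353], [0.4601, -0.3315], [0.462, -0.3183]] depth pt [ 0.4594 -0.3363  0.0208]
staking_block 0.69 [134.4 257.1] [[0.407, -0.2716], [0.4124, -0.27], [0.4151, -0.2692], [0.4246, -0.2665]] depth pt [ 0.4114 -0.2703  0.0196]
delta [-0.0104  0.0041  0.0451] [0.0012 0.0002 0.0096] t 3.95Traceback (most recent call last):
  File "hold.py", line 9, in <module>
    M=(m[0]["mask"])&(d>0); Q=P[M]
       ~^^^
IndexError: list index out of range
```

View pics/w2.png

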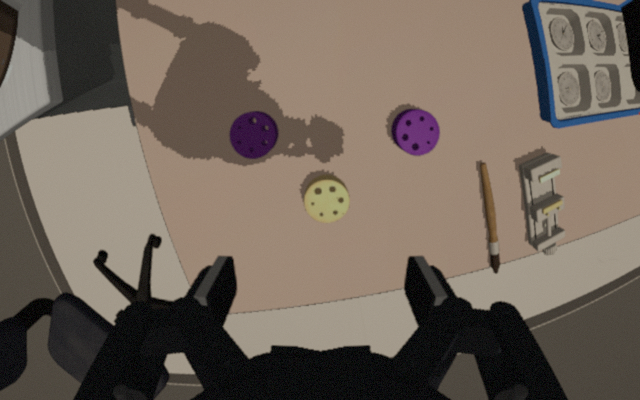

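The brass block is fully visible at (201,327), between and behind the purple pair at (134,254) and (131,416), and the path down to it is clear. I'll fit the block's top face circle from depth and check against triangulation.

```bash
python3 - <<'E'
from h import *
from hold import cloud
n="wrist"; c=cam(n); im,d=eyes.snapshot(n); P=cloud(n,c,d)
B=(np.hypot(P[...,0]-.459,P[...,1]+.343)<.045)&(P[...,2]>.016)&(P[...,2]<.03)
q=P[B]; print(len(q),cv2.minEnclosingCircle((q[:,:2]*1000).astype(np.float32)),q.mean(0),np.percentile(q[:,2],[5,50,95]))
# two-view check: top and wrist, pixel centroid of the visible top face colour
o=[ray(n,c,np.argwhere(B).mean(0))]
ct=cam("top"); it,dt=eyes.snapshot("top"); w=it[225:250,420:447].astype(int); Y=(w[...,0]>130)&(w[...,1]-w[...,2]>50)
print(Y.sum()); 
if Y.sum()>10: o.append(ray("top",ct,np.argwhere(Y).mean(0)+[225,420])); print("tri",tri(o))
go(q[:,0].mean(),q[:,1].mean(),.06,-11.4)
E
```

```text
1477 ((459.5137023925781, -341.9108581542969), 21.4005069732666) [ 0.45923497 -0.34164159  0.01972381] [0.01831315 0.01981223 0.02093145]
0
delta [-0.0087  0.0037  0.0855] [0.002  0.0009 0.0099] t 4.05
```

The two wrist views agree: centre (0.459, −0.342), top at 0.0198. Descending and gripping.

```bash
python3 -m jog '[[-0.009,0.004,0.03,0,0,0.01],[-0.009,0.004,0.06,0,0,0.01],[-0.009,0.004,0.085,0,0,0.01],[-0.009,0.004,0.085,0,0,0.01]]'; python3 -c "
from h import *
go(.4593,-.3418,.003,-11.4)"
```

```text
time_s: 4.38
ee_pos: [0.4553, -0.3391, 0.0549]
ee_rot: [[0.199, 0.98, -0.007], [0.98, -0.198, 0.006], [0.005, -0.008, -1.0]]
ft_force: [-1.1, 0.9, -0.5]
gripper_width: 1.002
grip_force: 0.0
delta [-0.0021  0.0048  0.0519] [-0.0079 -0.0046 -0.0009] t 4.38
```

```bash
python3 -m jog '[[0,0.001,0.025,0,0,0],[0,0.001,0.045,0,0,0],[0,0.001,0.052,0,0,0],[0,0.001,0.052,0,0,0],[0,0.001,0.052,0,0,0]]'; python3 -c "
from h import *
go(.4593,-.3418,.003,-11.4)"
```

```text
time_s: 4.8
ee_pos: [0.4601, -0.3432, 0.0084]
ee_rot: [[0.199, 0.98, 0.001], [0.98, -0.199, -0.001], [-0.001, 0.001, -1.0]]
ft_force: [-0.0, -1.1, -0.1]
gripper_width: 1.002
grip_force: 0.0
delta [ 0.0012 -0.001   0.0054] [ 0.0012  0.0007 -0.0015] t 4.8
```

Now centred; a last bit down, then grip.

```bash
python3 -m jog '[[0.001,-0.001,0.005,0,0,0],[0.001,-0.001,0.005,0,0,0]]'; python3 -m jog '[[0,0,0,0,0,0],[0,0,0,0,0,0],[0,0,0,0,0,0],[0,0,0,0,0,0],[0,0,0,0,0,0],[0,0,0,0,0,0],[0,0,0,0,0,0]]' 0.0 50
```

```text
time_s: 4.97
ee_pos: [0.4591, -0.3421, 0.0031]
ee_rot: [[0.2, 0.98, 0.001], [0.98, -0.2, -0.001], [-0.001, 0.002, -1.0]]
ft_force: [0.6, 0.2, -0.5]
gripper_width: 1.003
grip_force: 0.0
time_s: 5.55
ee_pos: [0.4588, -0.3421, 0.0028]
ee_rot: [[0.2, 0.98, 0.001], [0.98, -0.2, -0.001], [-0.0, 0.001, -1.0]]
ft_force: [-1.0, 0.3, 6.2]
gripper_width: 0.464
grip_force: 50.7
```

```bash
python3 -m jog '[[0,0,-0.015,0,0,0],[0,0,-0.05,0,0,0],[0,0,-0.09,0,0,0],[0,0,-0.13,0,0,0],[0,0,-0.13,0,0,0]]'; python3 -c "
from h import *
go(.5674,.051,.13,-11.36)"
```

```text
time_s: 5.97
ee_pos: [0.4633, -0.3459, 0.1403]
ee_rot: [[0.2, 0.98, 0.012], [0.98, -0.2, -0.01], [-0.008, 0.014, -1.0]]
ft_force: [2.2, -1.1, -0.6]
gripper_width: 0.463
grip_force: 51.3
delta [0.4097 0.0227 0.0074] [ 0.0136  0.0077 -0.0027] t 5.97
```

```bash
python3 -m jog '[[0.03,0.002,-0.005,0,0,0],[0.07,0.005,-0.01,0,0,0],[0.11,0.007,-0.01,0,0,0],[0.15,0.01,-0.01,0,0,0],[0.19,0.013,-0.01,0,0,0],[0.23,0.016,-0.01,0,0,0],[0.27,0.019,-0.01,0,0,0],[0.31,0.021,-0.01,0,0,0]]';python3 -m jog '[[0.04,0.003,0,0,0,0],[0.075,0.005,0,0,0,0],[0.097,0.006,0,0,0,0],[0.097,0.006,0,0,0,0],[0.097,0.006,0,0,0,0]]'; python3 m.py w3.png rail_bed pad_face jaw_grip; python3 -c "
from h import *
go(.5674,.051,.06,-11.36)"
```

```text
time_s: 6.63
ee_pos: [0.5405, -0.0402, 0.1409]
ee_rot: [[0.2, 0.98, -0.001], [0.98, -0.2, 0.0], [-0.0, -0.001, -1.0]]
ft_force: [-0.2, -0.0, -2.5]
gripper_width: 0.46
grip_force: 51.3
time_s: 7.05
ee_pos: [0.5654, 0.0529, 0.1407]
ee_rot: [[0.197, 0.98, -0.002], [0.98, -0.197, -0.0], [-0.001, -0.002, -1.0]]
ft_force: [-0.1, -0.4, -2.1]
gripper_width: 0.46
grip_force: 51.3
rail_bed 0.55 [194.4 325.2] [[0.5682, 0.0435], [0.5693, 0.051], [0.5699, 0.0548], [0.5719, 0.0679]] depth pt [0.5693 0.0509 0.0236]
pad_face 0.69 [194.2 325.7] [[0.5687, 0.0436], [0.5698, 0.0511], [0.5704, 0.0549], [0.5723, 0.068]] depth pt [0.5698 0.051  0.0235]
jaw_grip 0.89 [322.9 322.2] [[0.5346, -0.1123], [0.5386, -0.0916], [0.5406, -0.0813], [0.5475, -0.045]] depth pt [ 0.5387 -0.0912  0.0245]
delta [0.001  0.0018 0.0814] [-0.0012  0.0006 -0.0042] t 7.25
```

View pics/w3.png

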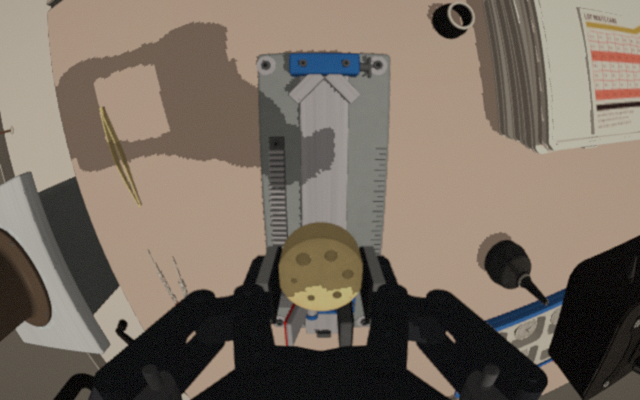

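The block sits level in the fingers at (270,322). The rail below is free, and the vee jaw is at the far end (rows 55–100). I'll lower it to TCP z ≈ 0.028.

```bash
python3 -m jog '[[0.001,0.002,0.03,0,0,-0.004],[0.001,0.002,0.06,0,0,-0.004],[0.001,0.002,0.085,0,0,-0.004],[0.001,0.002,0.1,0,0,-0.004],[0.001,0.002,0.1,0,0,-0.004],[0.001,0.002,0.1,0,0,-0.004]]'; python3 -c "
from h import *
go(.5674,.051,.0275,-11.36)
c=cam('wrist')"
```

```text
time_s: 7.75
ee_pos: [0.5673, 0.0511, 0.0411]
ee_rot: [[0.197, 0.98, -0.003], [0.98, -0.197, -0.0], [-0.001, -0.003, -1.0]]
ft_force: [1.1, -0.4, -1.3]
gripper_width: 0.463
grip_force: 51.2
delta [-0.0001  0.0002  0.0136] [-0.0025  0.0006 -0.0005] t 7.75
```

```bash
python3 -m jog '[[0,0,0.007,0,0,0],[0,0,0.011,0,0,0],[0,0,0.0135,0,0,0],[0,0,0.0135,0,0,0],[0,0,0.0135,0,0,0]]'
```

```text
time_s: 8.17
ee_pos: [0.5686, 0.0522, 0.0289]
ee_rot: [[0.196, 0.981, 0.001], [0.981, -0.196, -0.0], [0.0, 0.001, -1.0]]
ft_force: [0.2, -0.3, -2.2]
gripper_width: 0.464
grip_force: 51.3
```

```bash
python3 -m jog '[[-0.001,0,0.001,0,0,0],[-0.001,-0.001,0.002,0,0,0],[-0.001,-0.001,0.002,0,0,0]]'
```

```text
time_s: 8.42
ee_pos: [0.5675, 0.0515, 0.0269]
ee_rot: [[0.196, 0.981, 0.001], [0.981, -0.196, -0.0], [0.0, 0.001, -1.0]]
ft_force: [0.6, -0.8, -0.9]
gripper_width: 0.465
grip_force: 51.3
```

```bash
python3 -m jog '[[0,0,0,0,0,0],[0,0,0,0,0,0],[0,0,0,0,0,0],[0,0,0,0,0,0],[0,0,0,0,0,0],[0,0,0,0,0,0]]' 1.0; python3 -m jog '[[0,0,-0.02,0,0,0],[0,0,-0.06,0,0,0],[0,0,-0.1,0,0,0],[0,0,-0.12,0,0,0],[0,0,-0.12,0,0,0]]'; python3 - <<'E'
from h import *
from hold import cloud
n="wrist"; c=cam(n); im,d=eyes.snapshot(n); P=cloud(n,c,d); save("w4.png",im)
a=np.radians(78.64); yh=np.array([np.cos(a),np.sin(a)]); xh=np.array([yh[1],-yh[0]]); C=np.array([.5635,.0314])
X=(P[...,:2]-C)@xh; Y=(P[...,:2]-C)@yh; Z=P[...,2]
B=(np.abs(X)<.04)&(np.abs(Y-.02)<.035)&(Z>.038)&(Z<.05)
q=np.c_[X[B],Y[B],Z[B]]; print("block xy holder",cv2.minEnclosingCircle((q[:,:2]*1000).astype(np.float32)),q.mean(0))
V=(np.abs(X)<.03)&(Y>.05)&(Y<.14)&(Z>.038)&(Z<.05); q=np.c_[X[V],Y[V]]; print("vee",q.min(0),q.max(0))
J=(np.abs(X)<.06)&(Y<-.03)&(Y>-.16)&(Z>.04); q=np.c_[X[J],Y[J],Z[J]]; print("jaw",len(q),q.min(0),q.max(0))
J=(np.abs(X)<.06)&(Y<-.03)&(Y>-.16)&(Z>.06); q=np.c_[X[J],Y[J],Z[J]]
for s in(1,-1):
    k=q[q[:,0]*s>0.008]; 
    if len(k): print("post",s,len(k),k.min(0),k.max(0))
for t in ("jaw_grip","pad_face"):
    for r in pinpoint(n,t)[:2]:
        p=atz(n,c,r["centre"],.078 if t=="jaw_grip" else .036); print(t,round(r["score"],2),r["centre"],(p[:2]-C)@xh,(p[:2]-C)@yh)
E
```

```text
time_s: 8.92
ee_pos: [0.5673, 0.0515, 0.0266]
ee_rot: [[0.196, 0.981, 0.0], [0.981, -0.196, -0.0], [0.0, 0.0, -1.0]]
ft_force: [-0.8, 0.3, -0.4]
gripper_width: 0.998
grip_force: 0.0
time_s: 9.33
ee_pos: [0.5721, 0.0516, 0.1531]
ee_rot: [[0.196, 0.981, 0.012], [0.981, -0.196, 0.0], [0.003, 0.012, -1.0]]
ft_force: [0.3, -0.0, 0.8]
gripper_width: 0.999
grip_force: 0.0
block xy holder ((-0.018627267330884933, 20.32391357421875), 21.45855712890625) [-3.86635072e-05  2.11274699e-02  4.36744329e-02]
vee [-0.02702614  0.10018135] [0.02829209 0.13902104]
jaw 3266 [-0.04470901 -0.09782498  0.04002352] [ 0.02846597 -0.03465341  0.09779153]
post 1 698 [ 0.01303537 -0.09366157  0.06005171] [ 0.0255375  -0.06113569  0.09779153]
post -1 655 [-0.03206227 -0.09224195  0.06005728] [-0.01745447 -0.06260186  0.09641718]
jaw_grip 0.62 [313.2, 315.0] 0.0009666008576134973 -0.07656536230642272
jaw_grip 0.34 [155.9, 121.3] -0.15740018025981495 0.06772645599087782
pad_face 0.67 [250.8, 315.9] 0.0019432160927564182 -0.03498282559978019
```

View pics/w4.png

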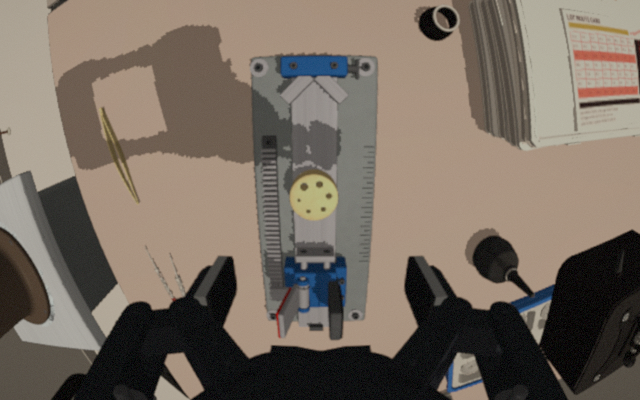

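The block lies flat at holder (0, 0.020) and the fingers are clear of it. The red lever leans out at (310,290), the dark post is at (310,335), and the vee arm tips are at holder y ≈ 0.100. Seating should come at about 105 mm of jaw travel. Going to the grips now.

```bash
python3 -m jog '[[-0.03,0,0,0,0,0],[-0.06,0,0,0,0,0],[-0.09,0,0.01,0,0,0],[-0.098,0.001,0.02,0,0,0],[-0.098,0.001,0.025,0,0,0],[-0.098,0.001,0.025,0,0,0],[-0.098,0.001,0.025,0,0,0]]';  python3 -c "
from h import *
go(.5498,-.0444,.06,-11.36)"
```

```text
time_s: 10.07
ee_pos: [0.548, -0.0438, 0.12]
ee_rot: [[0.196, 0.981, -0.003], [0.981, -0.196, 0.001], [0.001, -0.003, -1.0]]
ft_force: [0.2, -0.4, 0.7]
gripper_width: 1.001
grip_force: 0.0
delta [-0.0003  0.0021  0.0599] [-0.0033 -0.0005  0.0015] t 10.07
```

```bash
python3 -m jog '[[0,0.001,0.025,0,0,0],[0,0.001,0.045,0,0,0],[0,0.001,0.06,0,0,0],[0,0.001,0.06,0,0,0],[0,0.001,0.06,0,0,0]]';  python3 -c "
from h import *
go(.5498,-.0444,.06,-11.36)"; python3 -m jog '[[0,0,0,0,0,0],[0,0,0,0,0,0],[0,0,0,0,0,0],[0,0,0,0,0,0],[0,0,0,0,0,0],[0,0,0,0,0,0]]' 0.0 35;  python3 -c "
from h import *
go(.5498,-.0444,.06,-11.36)"
```

```text
time_s: 10.48
ee_pos: [0.5495, -0.0438, 0.0609]
ee_rot: [[0.194, 0.981, -0.002], [0.981, -0.194, 0.001], [0.0, -0.002, -1.0]]
ft_force: [-0.3, 0.8, 0.2]
gripper_width: 0.996
grip_force: 0.0
delta [-0.0006  0.0004  0.0009] [-0.002  -0.0002  0.0028] t 10.48
time_s: 10.98
ee_pos: [0.5507, -0.0449, 0.063]
ee_rot: [[0.196, 0.981, 0.001], [0.981, -0.196, 0.0], [0.0, 0.001, -1.0]]
ft_force: [-0.1, 0.3, 6.1]
gripper_width: 0.507
grip_force: 39.9
delta [ 0.0003 -0.001   0.003 ] [ 0.0009 -0.0004  0.0013] t 10.98
```

Lever squeezed (opening 0.507 ≈ 45 mm). Starting the slide.

```bash
python3 -m jog '[[0.002,0,0,0,0,0],[0.006,0,-0.001,0,0,0],[0.01,0,-0.001,0,0,0],[0.014,0,-0.001,0,0,0],[0.018,0,-0.001,0,0,0],[0.022,0,-0.001,0,0,0],[0.026,0,-0.001,0,0,0],[0.03,0,-0.001,0,0,0]]'; python3 -m jog '[[0.003,0,0,0,0,0],[0.006,0,0,0,0,0],[0.009,0,0,0,0,0],[0.012,0,0,0,0,0],[0.015,0,0,0,0,0],[0.018,0,0,0,0,0],[0.021,0,0,0,0,0],[0.024,0,0,0,0,0]]'; cat > y.py <<'E'
from h import *
s=monitor.read_state(); a=np.radians(78.64); yh=np.array([np.cos(a),np.sin(a)]); xh=np.array([yh[1],-yh[0]]); C=np.array([.5635,.0314])
p=s["ee_pos"][:2]-C; f=s["ft_force"][:2]; print("holder x,y mm",np.round([1e3*(p@xh),1e3*(p@yh)],2),"F x,y",np.round([f@xh,f@yh],1),"w",round(s["gripper_width"],3),"t",round(s["time_s"],2))
E
python3 y.py
```

```text
time_s: 11.65
ee_pos: [0.5561, -0.0175, 0.0631]
ee_rot: [[0.196, 0.981, 0.0], [0.981, -0.196, -0.003], [-0.003, 0.001, -1.0]]
ft_force: [-0.2, -6.3, 2.4]
gripper_width: 0.508
grip_force: 39.7
time_s: 12.32
ee_pos: [0.5607, 0.006, 0.063]
ee_rot: [[0.196, 0.981, -0.0], [0.981, -0.196, -0.003], [-0.003, 0.0, -1.0]]
ft_force: [-0.6, -6.6, 2.6]
gripper_width: 0.51
grip_force: 39.7
holder x,y mm [  2.26 -25.4 ] F x,y [ 0.7 -6.6] w 0.51 t 12.32
```

```bash
python3 -m jog '[[0.003,0,0,0,0,0],[0.006,0,0,0,0,0],[0.009,0,0,0,0,0],[0.012,0,0,0,0,0],[0.015,0,0,0,0,0],[0.018,0,0,0,0,0],[0.021,0,0,0,0,0],[0.024,0,0,0,0,0]]' | sed -n 4p; python3 y.py;  python3 -m jog '[[0.003,0,0,0,0,0],[0.006,0,0,0,0,0],[0.009,0,0,0,0,0],[0.011,0,0,0,0,0],[0.013,0,0,0,0,0],[0.015,0,0,0,0,0],[0.016,0,0,0,0,0],[0.017,0,0,0,0,0]]'| sed -n 4p; python3 y.py
```

```text
ft_force: [-0.9, -6.4, 2.6]
holder x,y mm [ 2.18 -1.4 ] F x,y [ 0.4 -6.4] w 0.509 t 12.98
ft_force: [0.3, -4.0, 3.8]
holder x,y mm [ 2.16 16.68] F x,y [ 1.1 -3.9] w 0.506 t 13.65
```

Now slow at 1 mm per row to feel the seat.

```bash
python3 -m jog '[[0.001,0,0,0,0,0],[0.002,0,0,0,0,0],[0.003,0,0,0,0,0],[0.004,0,0,0,0,0]]' >/dev/null; python3 y.py;  python3 -m jog '[[0.001,0,0,0,0,0],[0.002,0,0,0,0,0]]' >/dev/null; python3 y.py;python3 -m jog '[[0.001,0,0,0,0,0],[0.002,0,0,0,0,0]]' >/dev/null; python3 y.py;python3 -m jog '[[0.001,0,0,0,0,0],[0.002,0,0,0,0,0]]' >/dev/null; python3 y.py;python3 -m jog '[[0.001,0,0,0,0,0],[0.002,0,0,0,0,0]]' >/dev/null; python3 y.py
```

```text
holder x,y mm [ 2.18 21.51] F x,y [ 0.6 -3.1] w 0.506 t 13.98
holder x,y mm [ 2.16 23.64] F x,y [ 0.9 -3.2] w 0.511 t 14.15
holder x,y mm [ 2.13 25.67] F x,y [ 1.7 -3.5] w 0.506 t 14.32
holder x,y mm [ 2.12 27.32] F x,y [ 1.  -4.3] w 0.511 t 14.48
holder x,y mm [ 2.13 28.9 ] F x,y [ 1.  -7.3] w 0.509 t 14.65
```

```bash
python3 -m jog '[[0.001,0,0,0,0,0],[0.002,0,0,0,0,0]]' >/dev/null; python3 y.py;  python3 -m jog '[[0.001,0,0,0,0,0],[0.002,0,0,0,0,0]]' >/dev/null; python3 y.py
```

```text
holder x,y mm [ 2.1  30.52] F x,y [ 0.7 -7.3] w 0.508 t 14.82
holder x,y mm [ 2.1 32.1] F x,y [ 1.5 -8.2] w 0.511 t 14.98
```

```bash
python3 -m jog '[[0.001,0,0,0,0,0],[0.002,0,0,0,0,0]]' >/dev/null; python3 y.py; python3 - <<'E'
from h import *
from hold import cloud
n="wrist"; c=cam(n); im,d=eyes.snapshot(n); P=cloud(n,c,d); save("w5.png",im); cv2.imwrite("pics/w5c.png",cv2.resize(cv2.cvtColor(im[120:330,200:440],cv2.COLOR_RGB2BGR),(720,630)[:2] if 0 else (672,588),interpolation=cv2.INTER_CUBIC))
a=np.radians(78.64); yh=np.array([np.cos(a),np.sin(a)]); xh=np.array([yh[1],-yh[0]]); C=np.array([.5635,.0314])
X=(P[...,:2]-C)@xh; Y=(P[...,:2]-C)@yh; Z=P[...,2]
B=(np.abs(X)<.028)&(Y>.03)&(Y<.14)&(Z>.036)&(Z<.05)
br=(im[...,0].astype(int)-im[...,2]>35)
q=np.c_[X[B&br],Y[B&br]]; print(len(q)); 
if len(q)>20: print("block",cv2.minEnclosingCircle((q*1000).astype(np.float32)),q.min(0),q.max(0))
E
python3 y.py
```

```text
holder x,y mm [ 2.13 33.69] F x,y [  1.7 -10.5] w 0.512 t 15.15
4443
block ((-0.7921668291091919, 88.01454162597656), 21.917869567871094) [-0.02209156  0.06862045] [0.01955315 0.1095071 ]
holder x,y mm [ 2.1  33.88] F x,y [ 1.1 -8.6] w 0.508 t 15.2
```

View pics/w5c.png

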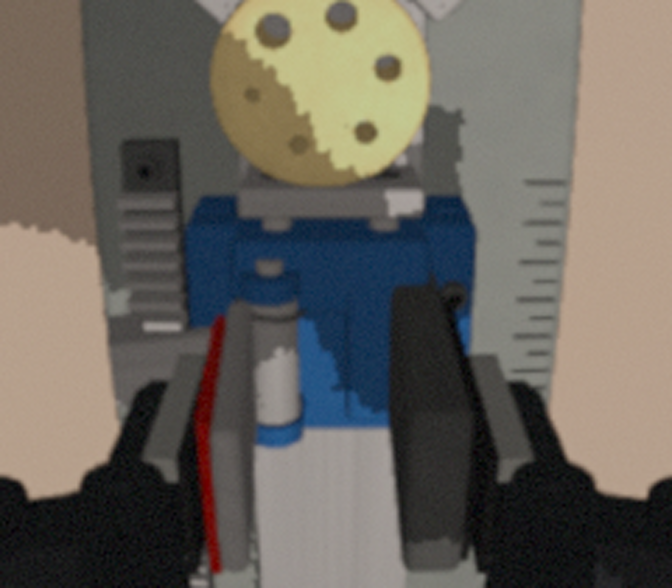

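The block is nested in the vee with the pad against it, centred, and the lever is squeezed. Forces put the seat at y ≈ 27.2, so I'm about 6.5 mm into the pad travel. I'll push on to about 9 mm (y ≈ 36).

```bash
python3 -m jog '[[0.001,0,0,0,0,0],[0.002,0,0,0,0,0]]' >/dev/null; python3 y.py; python3 -m jog '[[0.001,0,0,0,0,0]]' >/dev/null; python3 y.py;  python3 -m jog '[[0,0,0,0,0,0]]' >/dev/null; python3 y.py
```

```text
holder x,y mm [ 2.08 35.29] F x,y [  2.1 -11.1] w 0.505 t 15.37
holder x,y mm [ 2.08 36.06] F x,y [  1.6 -12.5] w 0.51 t 15.45
holder x,y mm [ 2.08 36.24] F x,y [  0.7 -11.6] w 0.513 t 15.53
```

About 9 mm in, i.e. three quarters. Releasing the lever.

```bash
python3 -m jog '[[0,0,0,0,0,0],[0,0,0,0,0,0],[0,0,0,0,0,0],[0,0,0,0,0,0],[0,0,0,0,0,0],[0,0,0,0,0,0]]' 1.0; python3 - <<'E'
from h import *
from hold import cloud
n="wrist"; c=cam(n); im,d=eyes.snapshot(n); P=cloud(n,c,d); cv2.imwrite("pics/w6c.png",cv2.resize(cv2.cvtColor(im[120:330,200:440],cv2.COLOR_RGB2BGR),(672,588),interpolation=cv2.INTER_CUBIC))
E
```

```text
time_s: 16.03
ee_pos: [0.5733, 0.0692, 0.0628]
ee_rot: [[0.195, 0.981, 0.002], [0.981, -0.195, 0.0], [0.001, 0.001, -1.0]]
ft_force: [0.0, -0.4, 0.1]
gripper_width: 1.001
grip_force: 0.0
```

View pics/w6c.png

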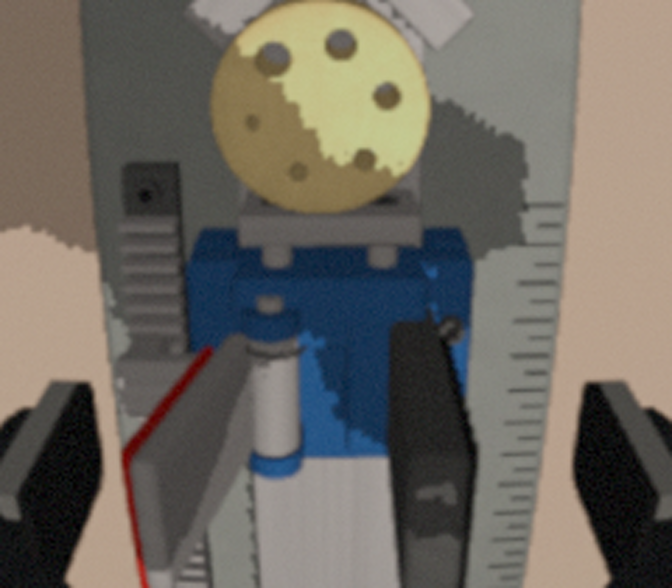

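The lever is out, the fingers are clear, and the block is still between pad and vee. I'll rise straight up and measure the jaw, lever and block.

```bash
python3 -m jog '[[0,0,-0.02,0,0,0],[0,0,-0.05,0,0,0],[0,0,-0.09,0,0,0],[-0.01,0,-0.12,0,0,0],[-0.02,0,-0.14,0,0,0],[-0.03,0,-0.14,0,0,0],[-0.03,0,-0.14,0,0,0],[-0.03,0,-0.14,0,0,0]]'; python3 - <<'E'
from h import *
from hold import cloud
n="wrist"; c=cam(n); im,d=eyes.snapshot(n); P=cloud(n,c,d); save("w7.png",im)
a=np.radians(78.64); yh=np.array([np.cos(a),np.sin(a)]); xh=np.array([yh[1],-yh[0]]); C=np.array([.5635,.0314])
X=(P[...,:2]-C)@xh; Y=(P[...,:2]-C)@yh; Z=P[...,2]
def bb(m,t): q=np.c_[X[m],Y[m],Z[m]]; print(t,len(q),np.round(np.percentile(q,1,axis=0),4),np.round(np.percentile(q,99,axis=0),4)) if len(q) else None
bb((np.abs(X)<.06)&(np.abs(Y)<.14)&(Z>.06)&(X>.008),"post"); bb((np.abs(X)<.06)&(np.abs(Y)<.14)&(Z>.06)&(X<-.008),"lever")
br=(im[...,0].astype(int)-im[...,2]>35); B=(np.abs(X)<.028)&(Y>.03)&(Y<.14)&(Z>.036)&(Z<.05)
bb(B&br,"block"); bb(B&~br&(Y>.08),"vee"); bb((np.abs(X)<.016)&(Y>.04)&(Y<.075)&~br&(Z>.036)&(Z<.055),"pad/jaw")
E
```

```text
time_s: 16.75
ee_pos: [0.566, 0.0391, 0.2017]
ee_rot: [[0.197, 0.98, -0.001], [0.98, -0.197, 0.0], [0.0, -0.001, -1.0]]
ft_force: [-0.0, -0.2, 0.1]
gripper_width: 0.998
grip_force: 0.0
post 11631 [ 0.0086 -0.001   0.0897] [0.0598 0.0436 0.3041]
lever 12767 [-0.0598 -0.0023  0.072 ] [-0.0086  0.0408  0.305 ]
block 1336 [-0.0206  0.0703  0.0418] [0.0183 0.1083 0.0457]
vee 1608 [-0.0261  0.1016  0.0381] [0.0265 0.1387 0.0486]
pad/jaw 864 [-0.0158  0.0402  0.0368] [0.0152 0.0688 0.0527]
```

View pics/w7.png

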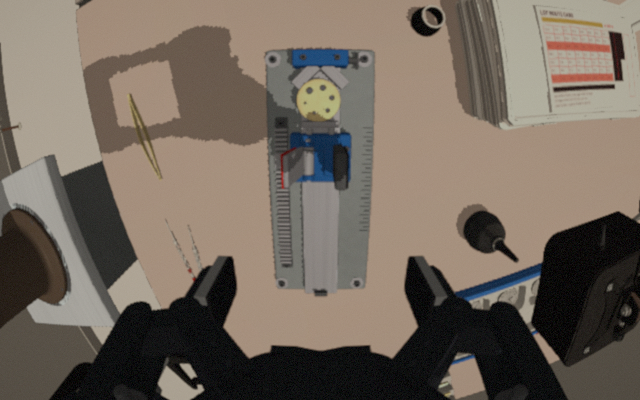

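The block is nested in the vee at (100,318) with the jaw behind it, and the other items are undisturbed. One more measurement, this time with the gripper excluded.

```bash
python3 - <<'E'
from h import *
from hold import cloud
n="wrist"; c=cam(n); im,d=eyes.snapshot(n); P=cloud(n,c,d)
a=np.radians(78.64); yh=np.array([np.cos(a),np.sin(a)]); xh=np.array([yh[1],-yh[0]]); C=np.array([.5635,.0314])
X=(P[...,:2]-C)@xh; Y=(P[...,:2]-C)@yh; Z=P[...,2]
def bb(m,t): q=np.c_[X[m],Y[m],Z[m]]; print(t,len(q),np.round(np.percentile(q,1,axis=0),4),np.round(np.percentile(q,99,axis=0),4)) if len(q) else None
g=(np.abs(X)<.045)&(Y>-.02)&(Y<.08)&(Z<.1)
bb(g&(Z>.06)&(X>.008),"post"); bb(g&(Z>.06)&(X<-.008),"lever"); bb(g&(Z>.085)&(X<-.008),"lever top")
br=(im[...,0].astype(int)-im[...,2]>35)&(Z>.0425)&(Z<.0455)&(Y>.05)&(Y<.12)&(np.abs(X)<.03)
q=np.c_[X[br],Y[br]]; print("block",cv2.minEnclosingCircle((q*1000).astype(np.float32)),q.mean(0))
E
```

```text
post 659 [0.0124 0.0149 0.0619] [0.0243 0.0465 0.0972]
lever 661 [-0.0322  0.0164  0.0609] [-0.0186  0.0449  0.0964]
lever top 380 [-0.0322  0.0161  0.0855] [-0.0237  0.0445  0.0965]
block ((-1.4425140619277954, 88.82929992675781), 21.060823440551758) [-0.00163706  0.08851937]
```

The lever's outer face is at −32 mm, the same as at the start, so the pawl is fully down in a notch. The pad stays about 5.5–6 mm in against the block. Handing in.

```bash
python3 -c "
from h import *
print(manip.hand_in())"
```

```text
the job is handed in; nothing more can be done
None
```

The brass block is clamped between the vee jaw and the sprung pad. I pushed the pad about 9 mm in, the pawl has dropped into a notch leaving it about 6 mm in by camera, nothing else was touched, and I handed the job in at about 17 s; no verdict came back.

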